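# Hang the lens gauge on its stud and lock it in

## Robot

A 6-joint arm with a two-finger parallel gripper is mounted at the origin on a cart in front of the work surface, level with it; the furniture and walls round the work are solid. World frame = base frame: x ahead of the robot, y to its left, z up, the work surface at z = 0. Lengths are in m, angles in rad, forces in N, time in s.
With the tool pointing down it reaches from about 0.25 to 0.8 m from the base axis. Payload 8.5 kg.
Tool frame: the origin (TCP) lies at the very end of the fingers, on their centre line; the grasp point (between the pads) lies 19 mm behind it; z points along the fingers, y is the line along which they close (so a half turn about z gives the same grasp; the last joint's range is limited). The gripper opens to 85 mm and grips with 20 to 120 N. Pads are 22 mm wide; open, the fingers measure 114 mm over their backs; the gripper's body (76 mm by 85 mm) begins 54 mm behind the grasp point. The pads swing forward as they close: fully open they stand 13 mm farther back than shut.
Start: joints at [1.126, 0.238, -0.013, 1.319, 0, 1.571], TCP at [0.226, 0.474, 0.231] pointing down, gripper open.
Joint ranges: [-2.66, 2.66], [-1.03, 1.9], [-1.14, 1.46], [-1.82, 2.27], [-1.45, 1.34], [-3.14, 3.14]. Speed limits (rad/s): [2.22, 2.22, 2.79, 3.14, 3.14, 3.14].

## Interface

Orientations are given as a unit quaternion [x, y, z, w].
In Python, from rig import ctrl, cams, job gives the robot as it stands.
- The arm moves only by the tool play_rows, never from a script. Its argument "plan" is a list that holds one entry, the list of rows, each a list of 5 numbers: the opening, from 0 (shut) to 1 (fully open), then the shift along the tool's x, y, z in m, then the turn about the tool's z in degrees. In form: [[[gripper, x, y, z, yaw], ...]]. A call has 1 to 20 rows; each row shifts and turns the commanded pose from where the row before left it, along the tool's axes as they then stand; what a row does not reach is not made up. A row lasts 1/10 s, in which the tool goes at most 50 mm and 8.59 degrees, less where a joint would pass 70% of its speed; a pose out of reach is approached as far as the arm can. A call with a gripper value outside its range is refused whole. The fingers move at their own pace and stop on an object; "squeeze" is the grip in N (left out, the last holds). Time passes only in rows, so rows that do not move let the fingers close. It gives the time, the measured TCP pose, the force, the opening and the grip force at its end, in the units of the state.
- ctrl.get_state(): the state, without advancing time (a new reading comes with each control period).
- cams.snapshot(name): name is "side" or "top" or "wrist"; returns a dict with "image" (420x560x3 uint8, red, green, blue), "depth" (420x560 float32, m along the optical axis (not along the pixel's ray), 0 where there is no reading), "fx", "fy", "cx", "cy" (pixels), "D" ([k1, k2, p1, p2, k3] as OpenCV has them; the pictures are not rectified), "R" (3x3) and "t" (3): a world point X has camera coordinates R X + t. Camera axes: x right, y down, z forward; pixel columns grow to the right and rows downward; lengths in m; the calibration is good to about 2 mm. A picture is of the moment at which its call begins.
- job.sign_off(): hands the job in; it is judged then, once.
The state is a dict: "time_s": time; "joints": joint angles; "qd": joint speeds; "tau": joint torques, N m; "tcp_pos": TCP position; "tcp_rot": TCP orientation; "wrist_force": force on the tool from outside, world axes, zero at the start; "ft_torque": the same for the moment, N m; "finger_gap": finger opening in m; "finger_force": force on a finger pad.
Only numpy, scipy, OpenCV 4.12 (cv2) and the standard library are available. Lean on these libraries where they do the work, as an engineer would, in place of code of your own. Each camera call takes 0.05 s, during which the arm holds its last target. There are 200 camera calls.

## Task

Hang the bare aluminium lens gauge (orange grip) on the free stud of the sloping gauge board: swing the red-pinned keeper bar out of the way, pass the wide part of the gauge's keyhole over the stud head so that the gauge lies flat on the board, and push it down the slope until the stud sits at the closed end of the narrow slot. Leave it hanging straight and swing the keeper fully back to its closed stop across the gauge's upper edge. Do not disturb the spray bottle, the roll of pads or the pliers.

Things in the scene. Friction and masses are not known exactly. Their poses are not given: they have to be found in the camera images.
- gauge: Loose lens gauge: bare aluminium plate 150 x 62 x 6 mm with an orange grip block on top and a keyhole near one end, about 0.14 kg. Origin: centre of the plate's underside; x along its length towards the keyhole end (edge at x=+75 mm), y across, z out of the plate on the grip side. Hung fully home, the stud's axis is at its x=+58.5 mm, y=0.
- gauge_grip (a point): Centre of the top of the orange grip block, 34 mm above the gauge's underside, at the gauge's x=-30 mm. Block: 44 mm along the gauge's x, 24 mm across, standing 28 mm above the plate.
- gauge_keyhole (a point): Centre of the wide part of the keyhole, on the plate's top, at the gauge's x=+40 mm. Wide part: a 22 x 22 mm square through the plate (x=29 to 51 mm); from it a slot 11 mm wide runs on towards the near end of the plate, closed at x=+62 mm.
- face: White sloping face of the board on a fixed grey stand, rising 15 degrees away from the robot. Origin: on its surface at the axis of the free (left) stud, 52 mm above the worktop; x straight up the slope, y to the board's left, z out of the face. The face reaches from x=-135 to +80 mm and y=-155 to +60 mm.
- stud_top (a point): Top of the free stud's head, 14.5 mm above the face on the stud's axis. Neck 7 mm diameter, 8 mm high; head 14 mm diameter with a bevelled top.
- blue_gauge (a point): Obstacle: the fixed blue gauge, same shape as the loose one, hanging on the second stud 96 mm to the right (face y=-96 mm). Point: centre of its underside; its grip top is 34 mm above the face. Its own closed, fixed keeper has its pivot at face x=+25, y=-51 mm and a red pin 36 mm high at y=-93 mm.
- keeper (a joint): Angle (rad) of the free stud's keeper bar: 0 = closed on its stop, the bar pointing to the face's -y, just beyond the upper edge of a gauge hung home; up to 1.75 = open. Opening turns its tip up the slope (anticlockwise seen from above); at 1.57 it points to the face's +x. Stiff: it stays where it is left.
- keeper_pivot (a point): Pivot of that keeper on the face surface, at the face's x=+25, y=+45 mm; it turns about the face's z axis. Bar: 12 mm wide, from 6 mm behind the pivot to 50 mm in front, between 1 and 8 mm above the face.
- keeper_pin (a point): On the axis of the red upright pin of that keeper bar, 42 mm from the pivot, 30 mm above the face. Pin: 12 mm diameter, its top 36 mm above the face.
- lens_spray: Bystander: upright lens spray bottle, 42 mm diameter, 140 mm high. Origin: centre of its underside, z up.
- pad_roll: Bystander: white roll of pads lying flat, 62 mm diameter, 26 mm high. Origin: centre of its underside, z up.
- pliers_bench: Bystander: chrome pliers lying flat, 43 x 150 x 11 mm (length along y). Origin: centre of the underside.

How it is judged:
At the end, for the whole second after the job is handed in: The stud is in the narrow slot within 5 mm of its home position, the gauge lies flat on the face (within 4 mm and 0.08 rad), hangs straight (within 0.15 rad of the slope), the keeper is closed (below 0.12 rad), and all is at rest (x of face in the frame of gauge between 0.0535 and 0.0625 m and y of face in the frame of gauge between -0.005 and 0.005 m and z of face in the frame of gauge between -0.004 and 0.004 m and angle between the x axis of gauge and the x axis of face, either way round below 0.15 rad and angle between the z axis of gauge and the z axis of face, either way round below 0.08 rad and value of joint keeper below 0.12 rad and linear speed of gauge below 0.02 m/s); the robot touches nothing.
It fails at once if the spray bottle is shifted more than 30 mm or tipped over (distance of lens_spray from where it was at the start of the episode above 0.03 m or angle between lens_spray's own z axis and vertical above 0.5 rad).
It fails at once if the roll of pads is shifted more than 30 mm or tipped over (distance of pad_roll from where it was at the start of the episode above 0.03 m or angle between pad_roll's own z axis and vertical above 0.5 rad).
It fails at once if the pliers is shifted more than 30 mm or tipped over (distance of pliers_bench from where it was at the start of the episode above 0.03 m or angle between pliers_bench's own z axis and vertical above 0.5 rad).
It also fails if it takes over 72 s, if anything falls off the work surface, if the arm or the gripper's body presses on something with over 40 N, if the wrist force passes 120 N, or if a joint passes its speed limit or range.

## Working session

There is one attempt and no reset: what is moved stays moved. The work goes in short steps, Python scripts to look and compute and a tool call to move; the robot and the scene stay as the last step left them, time stands still between calls to the robot, and variables do not carry over. Pictures are saved under pics/ and viewed, at most 10 in all, crops included, and the job is handed in when it is done.

Besides the shell and the picture viewer there is one more tool, called after "Request:" as a command line: name --argument value ..., lists and objects as JSON in quotes. play_rows: Moves the arm, as the interface text tells. Its arguments: {"type":"object","properties":{"plan":{"type":"array","items":{"type":"array","items":{"type":"array","items":{"type":"number"}}}},"squeeze":{"type":"number"}},"required":["plan"]}

```bash
mkdir -p pics; ls; python3 - <<'E'
from rig import ctrl,cams
import cv2,numpy as np
s=ctrl.get_state();print(s['tcp_pos'],s['tcp_rot'],s['finger_gap'],s['time_s'])
for n in ['top','side']:
    c=cams.snapshot(n);np.savez(f'{n}.npz',**{k:np.array(v) for k,v in c.items()})
    cv2.imwrite(f'pics/{n}0.png',c['image'][:,:,::-1])
    print(n,c['fx'],c['cx'],c['cy'],c['D'],np.round(c['R'],3).tolist(),c['t'])
E
```

```text
pics
[0.22571926 0.47356193 0.23069548] [ 2.20555015e-01  9.75374293e-01 -6.70392429e-04 -1.53810045e-04] 0.08538360084518637 0.0
top 450.38283395586024 275.0872112618924 207.89039514496767 [-0.00197883  0.          0.          0.          0.        ] [[-0.005, -1.0, 0.019], [-0.993, 0.003, -0.117], [0.117, -0.019, -0.993]] [0.01045463 0.50295577 1.03482898]
side 520.75315016881 274.73204403035095 211.4337399327899 [-0.12323973  0.          0.          0.          0.        ] [[0.945, -0.327, -0.016], [-0.191, -0.512, -0.837], [0.265, 0.794, -0.547]] [-0.45731376  0.18564345  1.10300441]
```

View pics/top0.png

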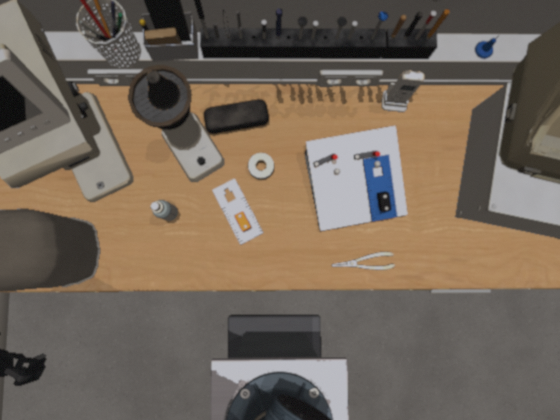

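View pics/side0.png

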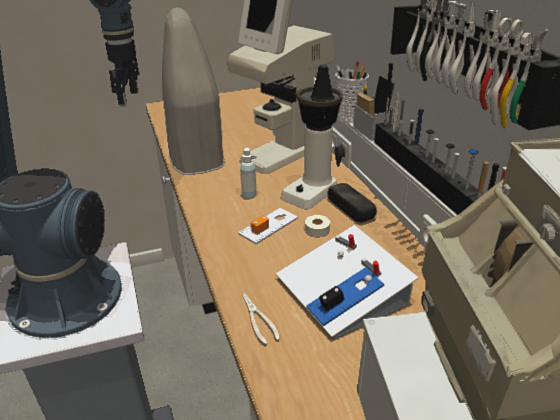

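The top view shows the gauge at about (238,210), keyhole end up-left. The free stud is near (337,171), the free keeper pin near (334,157) and the fixed pin near (377,154). The side view shows the same layout, and the bystanders are clear of it. Next I'll measure these.

```bash
cat > h.py <<'E'
import numpy as np,cv2
def load(n): return dict(np.load(n+'.npz'))
def ray(c,uv):
    K=np.array([[c['fx'],0,c['cx']],[0,c['fy'],c['cy']],[0,0,1]],float)
    p=cv2.undistortPoints(np.array(uv,float).reshape(-1,1,2),K,np.array(c['D'],float)).reshape(-1,2)
    d=np.c_[p,np.ones(len(p))]
    return -c['R'].T@c['t'], d@c['R']
def plane(c,uv,n,d0):   # n.X=d0
    o,d=ray(c,uv); n=np.array(n,float)
    return o+d*((d0-n@o)/(d@n))[:,None]
def pts(c,uv):
    uv=np.array(uv); o,d=ray(c,uv); iu=np.round(uv).astype(int)
    return o+d*c['depth'][iu[:,1],iu[:,0]][:,None]
def two(c1,u1,c2,u2):
    o1,d1=ray(c1,[u1]);o2,d2=ray(c2,[u2]);d1=d1[0];d2=d2[0]
    s=np.linalg.lstsq(np.c_[d1,-d2],o2-o1,rcond=None)[0]
    a,b=o1+s[0]*d1,o2+s[1]*d2
    return (a+b)/2,np.linalg.norm(a-b)
def blobs(m,amin=8):
    n,l,s,c=cv2.connectedComponentsWithStats(m.astype(np.uint8))
    return [(c[i],s[i],l==i) for i in range(1,n) if s[i][4]>=amin]
def hsv(c): return cv2.cvtColor(c['image'],cv2.COLOR_RGB2HSV).astype(int)
E
python3 - <<'E'
from h import *
np.set_printoptions(precision=4,suppress=True)
R={}
for n in ['top','side']:
    c=load(n);H=hsv(c);h,s,v=H[...,0],H[...,1],H[...,2]
    print(n)
    red=((h<6)|(h>172))&(s>150)&(v>90)
    org=(h>=7)&(h<20)&(s>200)&(v>150)
    for nm,m in (('red',red),('org',org)):
        for ce,st,mm in blobs(m,6):
            ys,xs=np.nonzero(mm); P=pts(c,np.c_[xs,ys]); print(nm,ce,st,np.median(P,0),P.max(0))
    wh=(s<40)&(v>170)
    for ce,st,mm in blobs(wh,150):
        ys,xs=np.nonzero(mm);P=pts(c,np.c_[xs,ys]); print('white',ce,st,np.median(P,0))
c=load('top');H=hsv(c);wh=(H[...,1]<40)&(H[...,2]>150)
b=[x for x in blobs(wh,1000) if 300<x[0][0]<420 and 120<x[0][1]<235]
for ce,st,mm in b:
    ys,xs=np.nonzero(cv2.erode(mm.astype(np.uint8),np.ones((5,5))));P=pts(c,np.c_[xs,ys])
    A=np.c_[P[:,:2],np.ones(len(P))];k=np.linalg.lstsq(A,P[:,2],rcond=None)[0];r=P[:,2]-A@k
    g=abs(r)<.004;k=np.linalg.lstsq(A[g],P[g,2],rcond=None)[0];print('plane',k,np.degrees(np.arctan(np.hypot(k[0],k[1]))),np.degrees(np.arctan2(k[1],k[0])),g.mean())
for n,x0,x1,y0,y1 in(('top',205,415,120,250),('side',230,430,195,345)):
    im=load(n)['image'][y0:y1,x0:x1]
    im=cv2.resize(im,None,fx=3.8,fy=3.8,interpolation=cv2.INTER_CUBIC); cv2.imwrite(f'pics/{n}c.png',im[:,:,::-1]);print(im.shape)
E
```

```text
top
red [376.25   153.5625] [374 152   5   4  16] [ 0.6195 -0.2203  0.0913] [ 0.6238 -0.217   0.0947]
red [333.6667 156.7333] [332 155   5   4  15] [ 0.6125 -0.1234  0.0938] [ 0.6154 -0.1202  0.0956]
white [351.5462 175.5434] [ 306  126  102  104 5892] [ 0.5757 -0.1624  0.0468]
white [260.4193 164.4844] [249 153  24  24 353] [0.609  0.0441 0.0245]
white [529.7157 196.3963] [ 493  159   67   64 1938] [ 0.5071 -0.5134  0.1739]
white [236.4917 210.0349] [ 213  179   49   65 1204] [0.5035 0.1024 0.0054]
white [297.1795 376.4125] [ 212  360  136   60 2970] [ 0.1223 -0.0786 -0.0009]
side
red [356.9  63.7] [356  62   3   5  10] [0.8622 0.365  0.3019] [0.8654 0.3712 0.307 ]
red [485.5425  83.4902] [481  69  12  40 153] [ 0.8062 -0.228   0.4497] [ 0.8718 -0.1486  0.7511]
red [506.8  73.3] [506  70   2   8  10] [ 0.855  -0.2237  0.4599] [ 0.8571 -0.2232  0.4655]
red [498.5 100. ] [498  96   3  10  18] [ 0.8519 -0.2202  0.4067] [ 0.8547 -0.2134  0.4149]
red [503.0833 174.    ] [502 171   3   8  12] [ 0.8374 -0.2868  0.2894] [ 0.8383 -0.2836  0.2945]
red [351.2381 239.9286] [349 234   6  12  42]
[... 480 characters left out ...]
164.5474] [ 520  149   40   47 1054] [ 0.6274 -0.5451  0.4781]
white [387.7727 198.5966] [351 161  69  70 176] [0.8216 0.0567 0.0326]
white [304.0189 189.5225] [283 178  47  22 423] [0.6325 0.1817 0.0348]
white [269.4838 224.7734] [239 208  58  34 556] [0.5124 0.094  0.0085]
white [317.0854 221.6633] [305 215  25  14 199] [0.6078 0.0391 0.0276]
white [344.3492 274.2792] [ 276  225  142  111 5616] [ 0.5719 -0.1727  0.0477]
white [ 80.889  321.3724] [   0  242  142  123 4200] [ 0.0702 -0.1193  0.0023]
white [413.5573 368.3392] [ 364  312  109  108 6795] [ 0.5044 -0.5416  0.1771]
plane [ 0.1779  0.1703 -0.0257] 13.834018401234083 43.75242062945908 0.12802186251839395
(494, 798, 3)
(570, 760, 3)
```

View pics/topc.png

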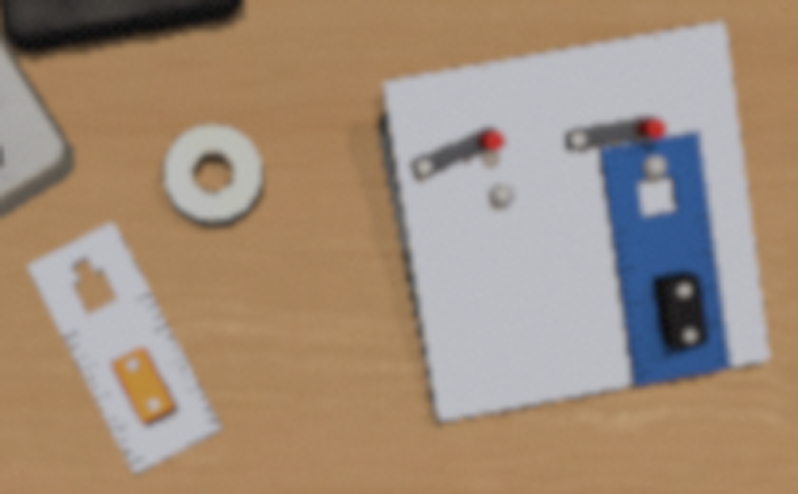

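View pics/sidec.png

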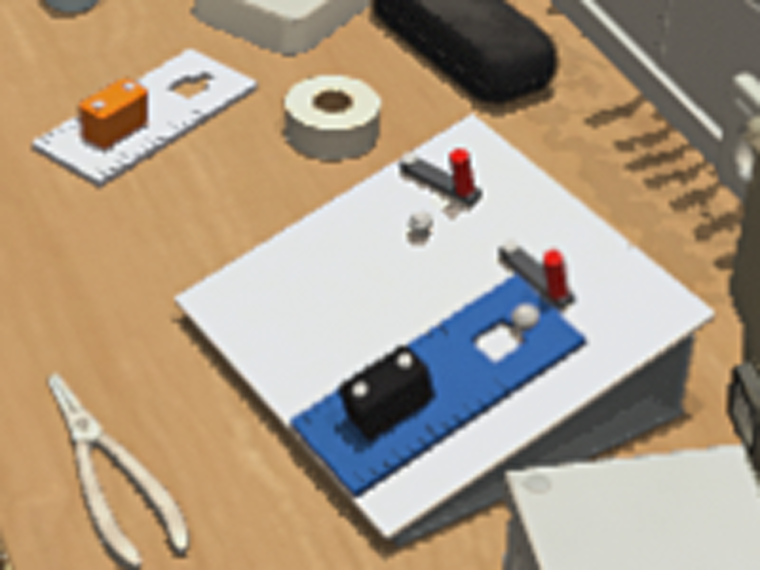

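The crops show the free keeper slightly open, with its pivot at crop (424,167) and pin top at (491,139). The stud is at (501,195). The gauge lies flat with its keyhole up-left and nothing is on the board's left half. Next I'll get the board and gauge poses from their contours.

```bash
python3 - <<'E'
from h import *
np.set_printoptions(precision=4,suppress=True)
c=load('top');cs=load('side')
def tocrop(p,o,f=3.8): return (np.array(p)+.5)/f-.5+np.array(o)
T=lambda p:tocrop(p,(205,120));S=lambda p:tocrop(p,(230,195))
print('pin two',two(c,T((491,139)),cs,S((459,156))), 'fixed pin',two(c,T((652,128)),cs,S((553,259))))
print('stud two',two(c,T((501,195)),cs,S((421,217))))
print('grip two',two(c,T((139,374)),cs,S((111,93))))
H=hsv(c);im=c['image']
def quad(mask):
    k=cv2.convexHull(max(cv2.findContours(mask.astype(np.uint8),cv2.RETR_EXTERNAL,cv2.CHAIN_APPROX_NONE)[0],key=cv2.contourArea))
    return k[:,0,:].astype(float)
m=(H[...,1]<60)&(H[...,2]>130)
gm=[b for b in blobs(m,500) if 215<b[0][0]<250 and 190<b[0][1]<230][0][2]
q=plane(c,quad(gm),[0,0,1],.006)[:,:2]
r=cv2.minAreaRect((q*1000).astype(np.float32));print('gauge rect',r, cv2.boxPoints(r).tolist())
blue=(H[...,0]>95)&(H[...,0]<125)&(H[...,1]>120)
bm=np.zeros(m.shape,bool);bm[120:235,300:412]=(m|blue)[120:235,300:412]
bm=cv2.morphologyEx(bm.astype(np.uint8),cv2.MORPH_OPEN,np.ones((5,5)))
hq=quad(bm)
yaw=np.radians(9)
for i in range(4):
    n=np.array([-np.sin(np.radians(15))*np.cos(yaw),-np.sin(np.radians(15))*np.sin(yaw),np.cos(np.radians(15))])
    # height: plane through stud base: stud top measured pixel at 14.5
    ex=np.array([np.cos(np.radians(15))*np.cos(yaw),np.cos(np.radians(15))*np.sin(yaw),np.sin(np.radians(15))]);ey=np.cross(n,ex)
    # stud top z = 0.052+.0145*n_z
    st=plane(c,[T((501,195))],[0,0,1],.052+.0145*n[2])[0]; o=st-.0145*n
    Q=plane(c,hq,n,n@o)-o; uv=np.c_[Q@ex,Q@ey]*1000
    r=cv2.minAreaRect(uv.astype(np.float32)); a=(r[2]+45)%90-45; yaw+=np.radians(a)
    print('yaw',np.degrees(yaw),'o',o,'rect',r,'stud',st)
bx=np.array(r[0])/1000
print('o from board centre (expect -27.5,-47.5):',bx)
for nm,p in(('pin',plane(c,[T((491,139))],n,n@o+.036)),('fpin',plane(c,[T((652,128))],n,n@o+.036)),('piv',plane(c,[T((424,167))],n,n@o+.008)),('fpiv',plane(c,[T((578,140))],n,n@o+.008))):
    print(nm,p[0],(p[0]-o)@ex,(p[0]-o)@ey)
E
```

```text
pin two (array([ 0.6135, -0.1236,  0.0946]), np.float64(0.0026873354685077893)) fixed pin (array([ 0.6214, -0.2208,  0.0908]), np.float64(0.0033910111625209518))
stud two (array([ 0.5862, -0.1336,  0.0656]), np.float64(0.003963822378238568))
grip two (array([0.4762, 0.0885, 0.0366]), np.float64(0.004541803715747315))
gauge rect ((498.7957763671875, 99.9051284790039), (152.21090698242188, 63.99375534057617), 27.50126838684082) [[416.5150451660156, 93.14329528808594], [446.0653381347656, 36.38079833984375], [581.0765380859375, 106.66696166992188], [551.5262451171875, 163.42945861816406]]
yaw 10.30979335308075 o [ 0.5879 -0.1323  0.052 ] rect ((-26.5736083984375, -48.743385314941406), (216.32180786132812, 215.65155029296875), 1.3097933530807495) stud [ 0.5842 -0.1329  0.066 ]
yaw 10.355766832828522 o [ 0.5879 -0.1323  0.052 ] rect ((-27.632110595703125, -48.36231994628906), (216.30224609375, 216.0063018798828), 0.04597347974777222) stud [ 0.5842 -0.1329  0.066 ]
yaw 10.357327025267294 o [ 0.5879 -0.1323  0.052 ] rect ((-27.669158935546875, -48.34856414794922), (216.301513671875, 216.0188751220703), 0.0015601924387738109) stud [ 0.5842 -0.1329  0.066 ]
yaw 10.357380656823807 o [ 0.5879 -0.1323  0.052 ] rect ((-27.67040252685547, -48.34809875488281), (216.30148315429688, 216.01930236816406), 5.3631556511390954e-05) stud [ 0.5842 -0.1329  0.066 ]
o from board centre (expect -27.5,-47.5): [-0.0277 -0.0483]
pin [ 0.6119 -0.1229  0.096 ] 0.035799332883403284 0.0048633927623712445
fpin [ 0.6192 -0.2196  0.0933] 0.02523544003498232 -0.09153318362620111
piv [ 0.6016 -0.0863  0.0661] 0.024604085893003173 0.042747760517608396
fpiv [ 0.6183 -0.1808  0.066 ] 0.024082056054456395 -0.05322505983576793
```

```bash
cat > p.py <<'E'
import numpy as np
from scipy.spatial.transform import Rotation as Ro
from rig import ctrl
b,s=np.radians(10.36),np.radians(15)
O=np.array([.588,-.1327,.052])
ex=np.array([np.cos(s)*np.cos(b),np.cos(s)*np.sin(b),np.sin(s)]);n=np.array([-np.sin(s)*np.cos(b),-np.sin(s)*np.sin(b),np.cos(s)]);ey=np.cross(n,ex)
def F(u,v,h): return O+(ex*u+ey*v+n*h)/1000
def pin(th,h=24,down=11): 
    return F(25+42*np.sin(th),45-42*np.cos(th),h)-[0,0,down/1000]
def state():
    t=ctrl.get_state();p=np.array(t['tcp_pos']);y=Ro.from_quat(t['tcp_rot']).as_matrix()[:,1]
    return p,np.degrees(np.arctan2(y[1],y[0])),t
def rows(wps,start=None,vmax=.045,wmax=8):
    """wps: (gripper,pos,yangle[,nrows])"""
    p,a=start if start is not None else state()[:2]; out=[]
    for w in wps:
        g,P,A=w[:3];d=np.array(P)-p;k=max(1,int(np.ceil(np.linalg.norm(d)/vmax)),int(np.ceil(abs(A-a)/wmax)))
        if len(w)>3:k=max(k,w[3])
        p0,a0=p.copy(),a
        for i in range(1,k+1):
            t=p0+d*i/k;da=round(-(a0+(A-a0)*i/k-a),1)   # tool z down: + turn lowers angle
            y=np.array([np.cos(np.radians(a)),np.sin(np.radians(a)),0]);x=np.array([-y[1],y[0],0]);z=np.array([0,0,-1.])
            q=np.round([(t-p)@x,(t-p)@y,(t-p)@z],4)
            out.append([g,*q.tolist(),da]);p=p+x*q[0]+y*q[1]+z*q[2];a-=da
    print(len(out));print(str(out).replace(' ',''));print('end',p.round(4),round(a,2));return p,a
E
python3 - <<'E'
from p import *
p,a,t=state();print(a,Ro.from_quat(t['tcp_rot']).as_matrix().round(3).tolist())
th=.265;P=pin(th);ang=10.36+15
rows([(.27,[.45,.08,.23],45),(.27,P+[0,0,.06],ang)])
E
```

```text
64.51516528521833 [[-0.903, 0.43, -0.001], [0.43, 0.903, -0.001], [0.0, -0.001, -1.0]]
18
[[0.27,-0.0338,-0.0235,0.0001,np.float64(1.8)],[0.27,-0.0345,-0.0225,0.0,np.float64(1.7)],[0.27,-0.0352,-0.0214,0.0001,np.float64(1.8)],[0.27,-0.0358,-0.0203,0.0001,np.float64(1.8)],[0.27,-0.0365,-0.0192,0.0,np.float64(1.8)],[0.27,-0.037,-0.018,0.0001,np.float64(1.7)],[0.27,-0.0376,-0.0169,0.0001,np.float64(1.8)],[0.27,-0.038,-0.0157,0.0,np.float64(1.8)],[0.27,-0.0386,-0.0146,0.0001,np.float64(1.8)],[0.27,-0.0389,-0.0133,0.0001,np.float64(1.7)],[0.27,-0.0394,-0.0121,0.0,np.float64(1.8)],[0.27,-0.0372,-0.0038,0.0138,np.float64(2.8)],[0.27,-0.0374,-0.002,0.0138,np.float64(2.8)],[0.27,-0.0374,-0.0002,0.0138,np.float64(2.8)],[0.27,-0.0374,0.0016,0.0138,np.float64(2.8)],[0.27,-0.0372,0.0035,0.0138,np.float64(2.8)],[0.27,-0.0371,0.0053,0.0138,np.float64(2.8)],[0.27,-0.0367,0.007,0.0137,np.float64(2.9)]]
end [ 0.6153 -0.1232  0.1335] 25.32
```

Request:
play_rows --plan '[[[0.27, -0.034, -0.0235, 0, 1.8], [0.27, -0.0345, -0.0225, 0, 1.8], [0.27, -0.035, -0.0215, 0, 1.8], [0.27, -0.036, -0.02, 0, 1.8], [0.27, -0.0365, -0.019, 0, 1.8], [0.27, -0.037, -0.018, 0, 1.8], [0.27, -0.0375, -0.017, 0, 1.8], [0.27, -0.038, -0.0155, 0, 1.8], [0.27, -0.0385, -0.0145, 0, 1.8], [0.27, -0.039, -0.0135, 0, 1.8], [0.27, -0.0395, -0.012, 0, 1.8], [0.27, -0.037, -0.004, 0.014, 2.8], [0.27, -0.0375, -0.002, 0.014, 2.8], [0.27, -0.0375, 0, 0.014, 2.8], [0.27, -0.0375, 0.0015, 0.014, 2.8], [0.27, -0.037, 0.0035, 0.014, 2.8], [0.27, -0.037, 0.0055, 0.014, 2.8], [0.27, -0.0365, 0.007, 0.014, 2.8], [0.27, 0, 0, 0, 0], [0.27, 0, 0, 0, 0]]]'

```text
time_s: 2.1
tcp_pos: [0.6132, -0.1242, 0.132]
tcp_rot: [0.537, 0.844, -0.0, -0.001]
wrist_force: [-0.5, 0.3, 0.2]
finger_gap: 0.0229
finger_force: 0.0
```

```bash
sed -i 's/,4)$/,4)/; s/np.round(\[(t-p)@x,(t-p)@y,(t-p)@z\],4)/np.round([(t-p)@x*2000,(t-p)@y*2000,(t-p)@z*2000])\/2000/; s/da=round(\(.*\),1) /da=float(round(\1,1)) /' p.py
python3 - <<'E'
from p import *
p,a,t=state();print(p,a,t['finger_gap'],np.round(t['joints'],2),t['time_s'],t['wrist_force'])
from rig import cams
import cv2
c=cams.snapshot('wrist');np.savez('wrist.npz',**{k:np.array(v) for k,v in c.items()});cv2.imwrite('pics/w1.png',c['image'][:,:,::-1])
st=rows([(.27,pin(.265),25.4,4)])
rows([(.27,pin(th),10.36+np.degrees(th),2) for th in np.linspace(.265,1.64,9)[1:]],start=st)
E
```

```text
[ 0.61321578 -0.12415286  0.13198184] 25.059441196299822 0.02287075574039076 [-0.2   0.46  0.06  1.17  0.    0.93] 2.1 [-0.47479721  0.32275978  0.21616955]
4
[[0.27,-0.0,0.0005,0.015,-0.1],[0.27,-0.0005,0.0005,0.0145,-0.0],[0.27,0.0,0.0005,0.015,-0.1],[0.27,-0.0,0.0005,0.015,-0.1]]
end [ 0.6152 -0.1231  0.0733] 25.41
16
[[0.27,0.0005,0.0035,-0.001,-5.0],[0.27,-0.0,0.0035,-0.001,-5.0],[0.27,0.0,0.0035,-0.001,-4.9],[0.27,0.0,0.0035,-0.0005,-4.9],[0.27,0.0005,0.0035,-0.001,-4.9],[0.27,0.0,0.0035,-0.0005,-5.0],[0.27,0.0005,0.0035,-0.0005,-4.9],[0.27,-0.0,0.0035,-0.0005,-4.9],[0.27,0.0005,0.0035,-0.0005,-4.9],[0.27,-0.0,0.004,-0.0005,-5.0],[0.27,0.0005,0.0035,-0.0005,-4.9],[0.27,-0.0,0.0035,-0.0005,-4.9],[0.27,0.0,0.0035,-0.0,-4.9],[0.27,0.0,0.0035,-0.0,-5.0],[0.27,0.0005,0.0035,-0.0,-4.9],[0.27,-0.0,0.004,-0.0,-4.9]]
end [ 0.6367 -0.0749  0.0813] 104.31
```

View pics/w1.png

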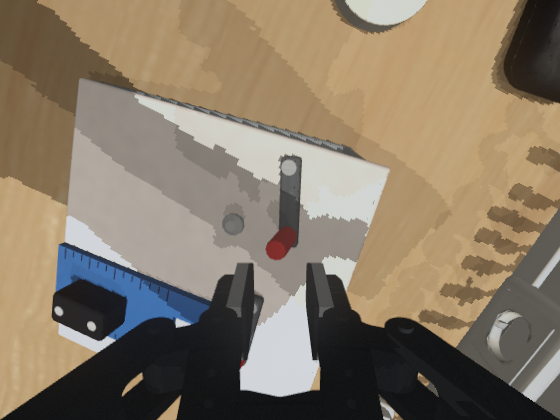

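The wrist view shows the stud head at (233,222), the pivot cap at (289,167) and the pin top at (276,248). I'll check these against the board model.

```bash
python3 - <<'E'
from p import *
from h import *
c=load('wrist')
for nm,uv,h in(('stud',(233,222),14.5),('piv',(289,167),9),('pin',(276,248),36)):
    P=plane(c,[uv],n,n@O+h/1000)[0]-O;print(nm,P@ex*1000,P@ey*1000)
E
```

```text
stud 0.9646757584919309 1.094032166347181
piv 24.457511233440815 42.665270299535564
pin 34.49566814136996 3.6581456163589943
```

Request:
play_rows --plan '[[[0.27, 0, 0.0005, 0.015, 0], [0.27, 0, 0.0005, 0.015, 0], [0.27, 0, 0.0005, 0.015, 0], [0.27, 0, 0.0005, 0.014, -0.3], [0.27, 0, 0, 0, 0]]]'

```text
time_s: 2.65
tcp_pos: [0.6141, -0.1215, 0.0735]
tcp_rot: [0.534, 0.846, -0.0, -0.001]
wrist_force: [-0.6, 0.5, -0.0]
finger_gap: 0.0229
finger_force: 0.0
```

Request:
play_rows --plan '[[[0.27, 0.0005, 0.0035, -0.001, -5.0], [0.27, 0, 0.0035, -0.001, -5.0], [0.27, 0, 0.0035, -0.001, -4.9], [0.27, 0, 0.0035, -0.0005, -4.9], [0.27, 0.0005, 0.0035, -0.001, -4.9], [0.27, 0, 0.0035, -0.0005, -5.0], [0.27, 0.0005, 0.0035, -0.0005, -4.9], [0.27, 0, 0.0035, -0.0005, -4.9], [0.27, 0.0005, 0.0035, -0.0005, -4.9], [0.27, 0, 0.004, -0.0005, -5.0], [0.27, 0.0005, 0.0035, -0.0005, -4.9], [0.27, 0, 0.0035, -0.0005, -4.9], [0.27, 0, 0.0035, 0, -4.9], [0.27, 0, 0.0035, 0, -5.0], [0.27, 0.0005, 0.0035, 0, -4.9], [0.27, 0, 0.004, 0, -4.9], [0.27, 0, 0.0035, 0, -4.9], [0.27, 0, 0, 0, 0]]]'

```text
time_s: 4.45
tcp_pos: [0.6363, -0.0704, 0.0838]
tcp_rot: [-0.168, 0.986, -0.0, 0.001]
wrist_force: [-0.7, 0.2, 0.2]
finger_gap: 0.023
finger_force: 0.0
```

```bash
python3 - <<'E'
from p import *
p,a,t=state();print(p,a,t['finger_gap'],np.round(t['joints'],2),t['time_s'],t['wrist_force'])
for th in (1.4,1.5,1.6,1.7):print(th,pin(th))
E
```

```text
[ 0.63626184 -0.07040135  0.08384663] 109.35154027615108 0.02303403790489404 [-0.11  0.51  0.02  1.08 -0.   -0.45] 4.45 [-0.71379635  0.18923109  0.23597388]
1.4 [ 0.63816221 -0.08504085  0.08136493]
1.5 [ 0.63789342 -0.08085326  0.08149587]
1.6 [ 0.63722156 -0.07670918  0.08151846]
1.7 [ 0.63615332 -0.07265002  0.08143249]
```

```bash
python3 - <<'E'
from p import *
p,a,t=state()
rows([(.27,p+[0,0,.07],a),(.55,[.473,.087,.154],117.5)])
E
```

```text
8
[[0.27,0.0,0.0,-0.035,-0.0],[0.27,0.0,0.0,-0.035,-0.0],[0.55,0.017,0.034,-0.0,-1.4],[0.55,0.016,0.034,-0.0,-1.3],[0.55,0.0155,0.0345,-0.0,-1.4],[0.55,0.0145,0.035,-0.0,-1.3],[0.55,0.014,0.035,-0.0,-1.4],[0.55,0.0125,0.0355,-0.0,-1.3]]
end [0.4732 0.0869 0.1538] 117.45
```

Request:
play_rows --plan '[[[0.27, 0, 0, -0.035, 0], [0.27, 0, 0, -0.035, 0], [0.55, 0.017, 0.034, 0, -1.4], [0.55, 0.016, 0.034, 0, -1.3], [0.55, 0.0155, 0.0345, 0, -1.4], [0.55, 0.0145, 0.035, 0, -1.3], [0.55, 0.014, 0.035, 0, -1.4], [0.55, 0.0125, 0.0355, 0, -1.3], [0.55, 0, 0, 0, 0], [0.55, 0, 0, 0, 0]]]'

```text
time_s: 5.45
tcp_pos: [0.4735, 0.0872, 0.1534]
tcp_rot: [-0.236, 0.972, -0.0, 0.001]
wrist_force: [0.3, 1.0, -0.3]
finger_gap: 0.047
finger_force: 0.0
```

```bash
python3 - <<'E'
from p import *
from h import *
from rig import cams
p,a,t=state();print(p,a,t['finger_gap'],t['time_s'])
ims=[]
for nm in('wrist','top'):
    c=cams.snapshot(nm);np.savez(nm+'.npz',**{k:np.array(v) for k,v in c.items()})
    H=hsv(c)
    if nm=='wrist':
        cv2.imwrite('pics/w2.png',c['image'][:,:,::-1])
        m=(H[...,0]>=7)&(H[...,0]<22)&(H[...,1]>190)&(H[...,2]>120)
        for ce,st,mm in blobs(m,300):
            ys,xs=np.nonzero(mm);P=pts(c,np.c_[xs,ys]);k=(P[:,2]>.028)&(P[:,2]<.045);print(ce,st,np.median(P,0))
            if k.sum()>100: print(cv2.minAreaRect((P[k][:,:2]*1000).astype(np.float32)))
    else:
        red=((H[...,0]<6)|(H[...,0]>172))&(H[...,1]>150)&(H[...,2]>90)
        for ce,st,mm in blobs(red,6):
            Q=plane(c,[ce],n,n@O+.034)[0]-O;print('pin',ce,Q@ex*1000,Q@ey*1000)
E
```

```text
[0.4734843  0.08724028 0.15338694] 117.31587280939324 0.04704803136036462 5.45
pin [85.14814815  4.96296296] 436.68761659230296 471.2853144041627
pin [95.23529412 20.17647059] 403.9474573678471 457.86793703380016
pin [311.66666667 146.26666667] 66.34749877146055 50.92906278764549
pin [376.11764706 153.58823529] 24.503539256991935 -91.3501625284776
```

View pics/w2.png

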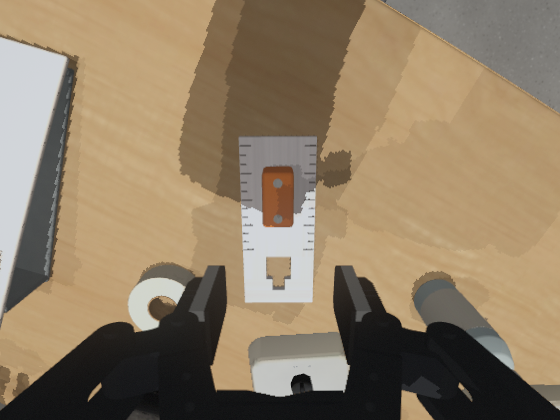

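The wrist view shows the gauge square to the tool, with plate corners (239,137), (316,137), (313,302) and (246,302). The grip screws are at (277,184) and (277,219), and the keyhole at (279,271). The keeper is at about 1.7 rad, so it is open.

```bash
python3 - <<'E'
from p import *
from h import *
np.set_printoptions(precision=4,suppress=True)
c=load('wrist')
A=plane(c,[(239,137),(316,137),(313,302),(246,302)],[0,0,1],.006);print(A,A.mean(0))
d=(A[3]+A[2]-A[0]-A[1])[:2];print('yaw',np.degrees(np.arctan2(d[1],d[0])),np.linalg.norm(d)/2)
g=plane(c,[(277,184),(277,219),(278,197.5)],[0,0,1],.034);print(g,g[:2].mean(0))
u=d/np.linalg.norm(d);C=A.mean(0)[:2];print('grip from plate',C-.03*u)
G=(C-.03*u+g[:2].mean(0)[:2])/2;print('G',G)
st=rows([(.55,[*G,.10],np.degrees(np.arctan2(d[1],d[0]))+90,3),(.55,[*G,.014],np.degrees(np.arctan2(d[1],d[0]))+90,5)])
E
```

```text
[[0.4465 0.0373 0.006 ]
 [0.4185 0.0914 0.006 ]
 [0.5502 0.1616 0.006 ]
 [0.5785 0.1069 0.006 ]] [0.4984 0.0993 0.006 ]
yaw 27.936110684719708 0.1492402453392289
[[0.4605 0.0785 0.034 ]
 [0.4849 0.0911 0.034 ]
 [0.4694 0.0839 0.034 ]] [0.4727 0.0848 0.034 ]
grip from plate [0.4719 0.0853]
G [0.4723 0.085 ]
8
[[0.55,0.001,-0.0,0.0175,-0.2],[0.55,0.0005,-0.0,0.018,-0.3],[0.55,0.001,-0.0005,0.0175,-0.2],[0.55,-0.0,0.0,0.017,0.0],[0.55,-0.0,0.0,0.0175,0.0],[0.55,-0.0,0.0,0.017,0.0],[0.55,-0.0,0.0,0.017,0.0],[0.55,-0.0,0.0,0.0175,0.0]]
end [0.4724 0.0848 0.0139] 117.94
```

Request:
play_rows --plan '[[[0.55, 0.001, 0, 0.0175, -0.2], [0.55, 0.0005, 0, 0.018, -0.3], [0.55, 0.001, -0.0005, 0.0175, -0.2], [0.55, 0, 0, 0.017, 0], [0.55, 0, 0, 0.0175, 0], [0.55, 0, 0, 0.017, 0], [0.55, 0, 0, 0.017, 0], [0.55, 0, 0, 0.0175, 0], [0.3, 0, 0, 0, 0], [0.1, 0, 0, 0, 0], [0, 0, 0, 0, 0], [0, 0, 0, 0, 0], [0, 0, 0, 0, 0], [0, 0, 0, 0, 0]]]' --squeeze 45

```text
time_s: 6.95
tcp_pos: [0.4717, 0.085, 0.0137]
tcp_rot: [-0.242, 0.97, -0.0, 0.0]
wrist_force: [-0.6, 1.2, -1.2]
finger_gap: 0.0231
finger_force: 45.9
```

Request:
play_rows --plan '[[[0, 0, 0, -0.02, 0], [0, 0, 0, -0.03, 0], [0, 0, 0, -0.04, 0], [0, 0, 0, -0.04, 0], [0, 0, 0, 0, 0]]]'

```text
time_s: 7.45
tcp_pos: [0.4744, 0.0855, 0.1483]
tcp_rot: [-0.242, 0.97, -0.0, 0.004]
wrist_force: [1.6, 0.4, -1.4]
finger_gap: 0.0233
finger_force: 46.0
```

```bash
python3 - <<'E'
from p import *
p,a,t=state();print(p,a,t['finger_gap'],t['time_s'],t['wrist_force'])
# level gauge: keyhole centre 70mm ahead of grip axis, gauge heading 10.36
u=np.array([np.cos(b),np.sin(b),0])
S=F(0,0,14.5)
tgt=S-u*.070; tgt[2]=S[2]+.035+.008   # underside ~35mm above head
print(S,tgt)
st=rows([(0,[*tgt[:2],p[2]],100.36),(0,tgt,100.36,3)])
E
```

```text
[0.47439885 0.08550143 0.14831517] 118.02087187531251 0.023319017587300477 7.45 [ 1.59649588  0.44633303 -1.39125056]
[ 0.58430831 -0.13337489  0.06600592] [ 0.5154495  -0.14596316  0.10900592]
9
[[0,0.012,-0.0375,0.0,2.9],[0,0.0105,-0.0375,0.0,3.0],[0,0.008,-0.0385,0.0,2.9],[0,0.006,-0.0385,0.0,3.0],[0,0.0045,-0.039,0.0,2.9],[0,0.002,-0.039,0.0,3.0],[0,0.0,-0.0,0.013,-0.0],[0,0.0,-0.0,0.013,-0.0],[0,0.0,-0.0,0.0135,-0.0]]
end [ 0.5155 -0.1458  0.1088] 100.32
```

Request:
play_rows --plan '[[[0, 0.012, -0.0375, 0, 2.9], [0, 0.0105, -0.0375, 0, 3.0], [0, 0.008, -0.0385, 0, 2.9], [0, 0.006, -0.0385, 0, 3.0], [0, 0.0045, -0.039, 0, 2.9], [0, 0.002, -0.039, 0, 3.0], [0, 0, 0, 0.013, 0], [0, 0, 0, 0.013, 0], [0, 0, 0, 0.0135, 0], [0, 0, 0, 0, 0], [0, 0, 0, 0, 0], [0, 0, 0, 0, 0]]]'

```text
time_s: 8.65
tcp_pos: [0.513, -0.1463, 0.1043]
tcp_rot: [-0.09, 0.996, -0.0, 0.0]
wrist_force: [0.6, -0.0, -2.2]
finger_gap: 0.0227
finger_force: 45.9
```

```bash
python3 - <<'E'
from p import *
from h import *
from rig import cams
p,a,t=state();print(p,a,t['finger_gap'],t['time_s'],t['wrist_force'])
for nm in('wrist','side','top'):
    c=cams.snapshot(nm);np.savez(nm+'.npz',**{k:np.array(v) for k,v in c.items()})
w=load('wrist')['image'];s=cv2.resize(load('side')['image'][180:330,260:440],None,fx=2.2,fy=2.8)
im=np.zeros((420,560+396,3),np.uint8);im[:,:560]=w;im[:s.shape[0],560:]=s
im=np.concatenate([w[:, 130:500],s],1) if s.shape[0]==420 else im
print(im.shape);cv2.imwrite('pics/w3.png',im[:,:,::-1])
E
```

```text
[ 0.51297679 -0.14631764  0.10432463] 100.32899146356705 0.02272699303017894 8.65 [ 0.61178474 -0.01038004 -2.19945619]
(420, 766, 3)
```

View pics/w3.png

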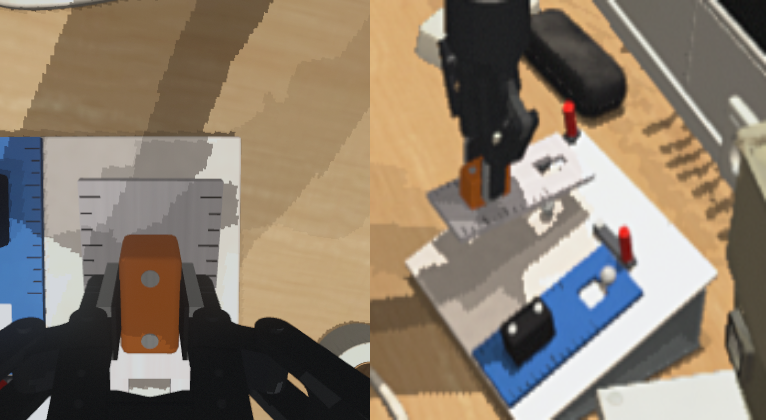

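The gauge is held straight, its tail edge at wrist pixels (211..352,180), and the keeper is clear. I'll check its pitch and keyhole position by depth.

```bash
python3 - <<'E'
from p import *
from h import *
np.set_printoptions(precision=4,suppress=True)
c=load('wrist');H=hsv(c)
p=np.array([.5130,-.1463,.1043]);u=np.array([np.cos(b),np.sin(b),0]);v=np.array([-u[1],u[0],0])
def loc(P): P=P-p; return np.c_[P@u,P@v,P[:,2]]*1000
print('screws',loc(pts(c,[(280,279),(280,341)])))
print('plate pts',loc(pts(c,[(225,190),(280,190),(335,190),(225,225),(280,225),(335,225)])))
m=(H[...,0]<22)&(H[...,1]>150)&(H[...,2]>60);
for ce,st,mm in blobs(m,2000):
    if 240<ce[0]<330:
        ys,xs=np.nonzero(mm);L=loc(pts(c,np.c_[xs,ys]));k=(L[:,2]>5);print(st,np.percentile(L[k],[2,50,98],axis=0));L=L[k]
        A=np.c_[L[:,:2],np.ones(len(L))];f=np.linalg.lstsq(A,L[:,2],rcond=None)[0];print('fit',f)
# keyhole from top camera
c=load('top');H=hsv(c);x0,y0=285,120
im=cv2.resize(c['image'][y0:240,x0:415],None,fx=5,fy=5,interpolation=cv2.INTER_CUBIC);cv2.imwrite('pics/t3.png',im[:,:,::-1])
E
```

```text
screws [[-12.6386   0.2253  20.2444]
 [ 14.0049   0.2281  22.035 ]]
plate pts [[-40.0369 -23.2637  -7.6845]
 [-39.7988   0.2478  -8.5559]
 [-40.0299  23.7573  -7.6825]
 [-23.9978 -24.0562  -8.0314]
 [-24.0591   0.2494  -7.8708]
 [-23.8967  24.597   -8.2883]]
[ 249  235   63  118 6336] [[-21.5392 -10.9385   7.4856]
 [ -5.1063   0.1037  20.1571]
 [ 19.6112  11.1336  21.5191]]
fit [-0.0831 -0.0048 19.2266]
```

View pics/t3.png

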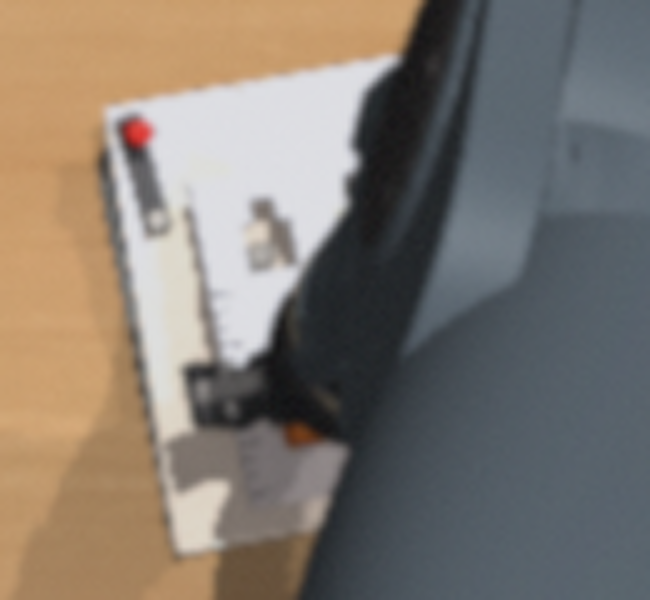

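```bash
python3 - <<'E'
from p import *
from h import *
np.set_printoptions(precision=4,suppress=True)
c=load('top');u=np.array([np.cos(b),np.sin(b),0]);v=np.array([-u[1],u[0],0])
g=cv2.cvtColor(c['image'],cv2.COLOR_RGB2GRAY)[155:178,325:352];print(g)
for px in [(268,247)]:
    P=plane(c,[(np.array(px)+.5)/5-.5+[285,120]],[0,0,1],.0963)[0]; print(P,(P-O)@u,(P-O)@v)
E
```

```text
[[222 222 222 221 221 221 222 222 222 222 222 222 222 222 222 222 222 222
  221 222 222 222 222 222 221 222 222]
 [222 222 222 221 221 222 222 222 222 221 222 222 222 222 222 222 221 222
  222 221 222 222 222 222 222 222 222]
 [221 222 221 222 222 222 222 222 223 221 222 222 221 221 221 222 222 222
  222 222 222 222 222 221 222 222 221]
 [222 221 222 222 222 222 222 222 222 221 218 217 216 216 218 221 222 221
  222 222 222 222 221 222 222 222 221]
 [222 222 222 222 222 222 222 222 220 215 200 189 183 183 198 217 221 222
  221 222 221 221 221 221 222 222 222]
 [222 222 222 222 222 222 222 222 220 205 174 149 139 140 171 208 220 222
  221 222 222 222 221 221 221 222 221]
 [221 222 222 222 222 222 221 222 220 203 162 129 119 123 153 196 218 222
  221 222 221 222 222 222 222 221 220]
 [220 222 221 222 222 222 222 222 220 208 169 130 117 120 144 184 212 217
  219 221 222 222 222 222 222 221 217]
 [218 221 222 222 222 222 222 221 220 211 182 147 134 128 131 157 181 192
  208 219 222 221 221 222 222 220 208]
 [217 222 222 222 222 222 221 220 214 202 191 182 174 155 128 126 142 160
  192 217
[... 869 characters left out ...]
6 156 153 164 184 175 147
  145 169 177 144  94  57  46  43  40]
 [156 196 218 222 222 222 221 222 218 200 166 152 155 163 184 203 199 187
  187 182 158 113  71  49  44  41  41]
 [154 190 217 222 222 222 221 222 220 210 191 187 192 198 210 217 217 214
  211 187 137  87  59  45  42  41  38]
 [158 186 217 221 222 222 222 222 221 218 214 215 217 219 220 220 221 219
  209 168 109  69  49  41  43  41  38]
 [152 179 214 221 222 221 222 222 222 221 221 221 222 222 222 222 221 216
  191 140  88  60  45  43  42  39  38]
 [145 165 203 215 217 219 221 221 222 221 222 222 222 222 221 221 217 198
  159 110  73  55  41  39  42  38  36]]
[ 0.5825 -0.1321  0.0963] -0.005257256306408623 0.0015774889246910491
```

Request:
play_rows --plan '[[[0, -0.002, 0, 0.005, 0], [0, 0, 0, 0.005, 0], [0, 0, 0, 0.005, 0], [0, 0, 0, 0.004, 0], [0, 0, 0, 0.003, 0], [0, 0, 0, 0.003, 0], [0, 0, 0, 0.003, 0], [0, 0, 0, 0, 0], [0, 0, 0, 0, 0]]]'

```text
time_s: 9.7
tcp_pos: [0.5146, -0.146, 0.0758]
tcp_rot: [-0.09, 0.996, -0.0, -0.0]
wrist_force: [0.8, -0.6, -3.0]
finger_gap: 0.0227
finger_force: 45.9
```

Request:
play_rows --plan '[[[0, 0, 0, 0.002, 0], [0, 0, 0, 0.002, 0], [0, 0, 0, 0.002, 0], [0, 0, 0, 0, 0]]]'

```text
time_s: 10.1
tcp_pos: [0.5144, -0.1462, 0.0698]
tcp_rot: [-0.09, 0.996, -0.0, -0.0]
wrist_force: [-3.4, -1.0, 3.6]
finger_gap: 0.0229
finger_force: 46.6
```

Request:
play_rows --plan '[[[0, 0, 0, 0.002, 0], [0, 0, 0, 0.002, 0], [0, 0, 0, 0.002, 0], [0, 0, 0, 0.002, 0], [0, 0, 0, 0, 0]]]' --squeeze 25

```text
time_s: 10.6
tcp_pos: [0.5145, -0.146, 0.0615]
tcp_rot: [-0.09, 0.996, 0.0, -0.0]
wrist_force: [-4.3, -1.4, 2.6]
finger_gap: 0.0235
finger_force: 46.8
```

Request:
play_rows --plan '[[[0, 0, 0, 0.002, 0], [0, 0, 0, 0.002, 0], [0, 0, 0, 0.002, 0], [0, 0, 0, 0.002, 0], [0, 0, 0, 0, 0]]]'

```text
time_s: 11.1
tcp_pos: [0.5147, -0.146, 0.0536]
tcp_rot: [-0.09, 0.996, 0.0, -0.0]
wrist_force: [-2.3, -1.4, 2.6]
finger_gap: 0.0233
finger_force: 47.1
```

Request:
play_rows --plan '[[[0, 0, 0, 0.002, 0], [0, 0, 0, 0.002, 0], [0, 0, 0, 0.0015, 0], [0, 0, 0, 0, 0], [0, 0, 0, 0, 0]]]'

```text
time_s: 11.6
tcp_pos: [0.5147, -0.146, 0.0483]
tcp_rot: [-0.09, 0.996, -0.0, -0.0]
wrist_force: [-3.1, -0.9, 1.9]
finger_gap: 0.0233
finger_force: 47.2
```

```bash
python3 - <<'E'
from p import *
from h import *
from rig import cams
np.set_printoptions(precision=4,suppress=True)
p,a,t=state();print(p,a,t['finger_gap'],t['time_s'],t['wrist_force'])
c=cams.snapshot('wrist');np.savez('wrist.npz',**{k:np.array(v) for k,v in c.items()})
def fl(P): P=P-O;return np.c_[P@ex,P@ey,P@n]*1000
# sample plate centre-line column & sides
for x in (235,281,325):
    ys=np.arange(150,250,10);P=fl(pts(c,np.c_[np.full(len(ys),x),ys]));print(x,P[:,[0,2]].round(1).tolist())
c=cams.snapshot('side');im=cv2.resize(c['image'][200:330,270:420],None,fx=4,fy=4);cv2.imwrite('pics/s4.png',im[:,:,::-1])
E
```

```text
[ 0.5147 -0.146   0.0483] 100.31563656007783 0.02326090231126035 11.6 [-3.0606 -0.8895  1.8721]
235 [[-133.0, -1.2], [-128.2, -0.9], [-123.3, 0.3], [-118.6, -0.0], [-113.8, 2.7], [-109.1, 7.6], [-104.6, 8.6], [-100.0, 8.8], [-95.5, 9.4], [-90.7, 7.9]]
281 [[-132.8, 0.0], [-128.1, -0.6], [-123.3, 0.1], [-118.6, -0.7], [-113.7, 3.5], [-109.1, 8.4], [-104.6, 8.3], [-100.0, 9.0], [-95.4, 8.0], [-90.8, 8.2]]
325 [[-132.9, -0.7], [-128.2, -1.8], [-123.4, -1.2], [-118.6, -0.9], [-113.7, 5.1], [-109.1, 9.3], [-104.5, 7.7], [-100.0, 8.2], [-95.3, 8.0], [-90.9, 9.3]]
```

View pics/s4.png

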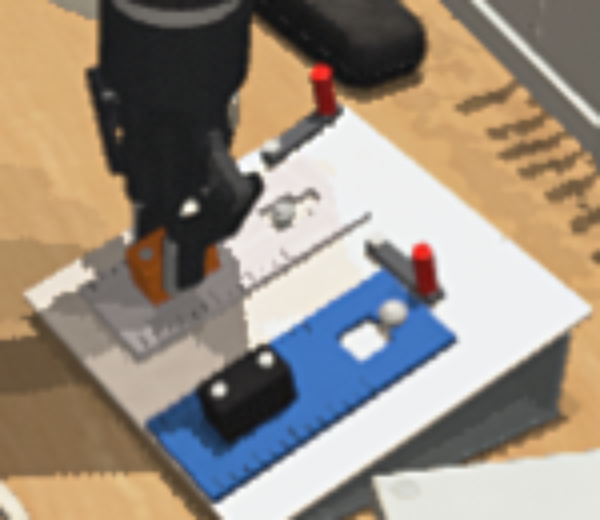

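The plate is nearly flat (tail 1–2 mm high), with the stud inside the keyhole at (285,210) in the crop and the keeper clear. Next I'll slide the gauge down the slope while still gripping it.

Request:
play_rows --plan '[[[0, 0, 0, 0.0015, 0], [0, 0.003, 0, 0.001, 0], [0, 0.003, 0, 0.001, 0], [0, 0.003, 0, 0.0005, 0], [0, 0.003, 0, 0.001, 0], [0, 0, 0, 0, 0]]]'

```text
time_s: 12.3
tcp_pos: [0.5023, -0.1483, 0.0433]
tcp_rot: [-0.09, 0.996, -0.0, -0.0]
wrist_force: [-1.0, -0.7, 1.8]
finger_gap: 0.0232
finger_force: 47.3
```

Request:
play_rows --plan '[[[0, 0.002, 0, 0.0005, 0], [0, 0.002, 0, 0.0005, 0], [0, 0.001, 0, 0.0005, 0], [0, 0, 0, 0, 0]]]'

```text
time_s: 12.7
tcp_pos: [0.4978, -0.1491, 0.0418]
tcp_rot: [-0.09, 0.996, -0.0, -0.0]
wrist_force: [1.1, -0.8, 3.0]
finger_gap: 0.0231
finger_force: 47.3
```

Request:
play_rows --plan '[[[0, 0.001, 0, 0.0005, 0], [0, 0.001, 0, 0, 0], [0, 0, 0, 0, 0]]]'

```text
time_s: 13.0
tcp_pos: [0.4957, -0.1495, 0.0412]
tcp_rot: [-0.09, 0.996, -0.0, -0.0]
wrist_force: [0.9, -1.7, 2.3]
finger_gap: 0.023
finger_force: 47.2
```

Request:
play_rows --plan '[[[0, 0.001, 0, 0.0005, 0], [0, 0.001, 0, 0, 0], [0, 0, 0, 0, 0]]]'

```text
time_s: 13.3
tcp_pos: [0.4948, -0.1498, 0.041]
tcp_rot: [-0.09, 0.996, -0.0, 0.001]
wrist_force: [4.1, -1.5, 0.9]
finger_gap: 0.023
finger_force: 47.1
```

Request:
play_rows --plan '[[[0, 0.001, 0, 0.0005, 0], [0, 0.001, 0, 0, 0], [0, 0, 0, 0, 0]]]'

```text
time_s: 13.6
tcp_pos: [0.4947, -0.15, 0.041]
tcp_rot: [-0.09, 0.996, -0.0, 0.002]
wrist_force: [10.6, 1.9, -0.7]
finger_gap: 0.0229
finger_force: 46.9
```

It has stopped at the closed end of the slot, with 10 N on the wrist. I'll release and lift.

Request:
play_rows --plan '[[[0, -0.001, 0, 0, 0], [0.25, 0, 0, 0, 0], [0.45, 0, 0, 0, 0], [0.45, 0, 0, 0, 0], [0.45, 0, 0, -0.01, 0], [0.45, 0, 0, -0.02, 0], [0.45, 0, 0, -0.03, 0], [0.27, 0, 0, -0.04, 0], [0.27, 0, 0, 0, 0], [0.27, 0, 0, 0, 0]]]'

```text
time_s: 14.6
tcp_pos: [0.4932, -0.15, 0.1415]
tcp_rot: [-0.09, 0.996, -0.0, 0.001]
wrist_force: [-0.2, 0.3, -0.7]
finger_gap: 0.0232
finger_force: 0.0
```

```bash
cat > chk.py <<'E'
from p import *
from h import *
from rig import cams
np.set_printoptions(precision=4,suppress=True)
c=cams.snapshot('side');np.savez('side.npz',**{k:np.array(v) for k,v in c.items()});H=hsv(c)
m=(H[...,0]>=4)&(H[...,0]<20)&(H[...,1]>190)&(H[...,2]>80);m[:205]=0;m[345:]=0
for ce,st,mm in blobs(m,15):
    P=plane(c,[ce],n,n@O+.025)[0]-O;print('orange side (exp ~ -88,0)',st,P@ex*1000,P@ey*1000)
red=((H[...,0]<6)|(H[...,0]>172))&(H[...,1]>150)&(H[...,2]>90);red[:200]=0
for ce,st,mm in blobs(red,15):
    P=plane(c,[ce],n,n@O+.024)[0]-O;print('pin side',ce,P@ex*1000,P@ey*1000)
c=cams.snapshot('wrist');np.savez('wrist.npz',**{k:np.array(v) for k,v in c.items()})
cv2.imwrite('pics/wl.png',c['image'][:,:,::-1])
E
python3 - <<'E'
from chk import *
p,a,t=state();print(p,a,t['time_s'])
P=pin(1.70);st=rows([(.27,P+[0,0,.06],10.36+np.degrees(1.7))])
E
```

```text
orange side (exp ~ -88,0) [294 260  22  22 253] -87.93296852728528 -3.835476513216081
pin side [350.5185 221.7222] 69.91693401654253 48.621005115100154
pin side [375.56 266.78] 26.253318678695358 -95.31482632137605
[ 0.4922 -0.1497  0.1397] 100.31280314223338 14.7
4
[[0.27,-0.039,0.0125,-0.0005,-1.9],[0.27,-0.039,0.011,-0.0005,-1.8],[0.27,-0.0395,0.01,-0.0005,-1.9],[0.27,-0.04,0.009,-0.0,-1.9]]
end [ 0.636  -0.0726  0.1412] 107.81
```

View pics/wl.png

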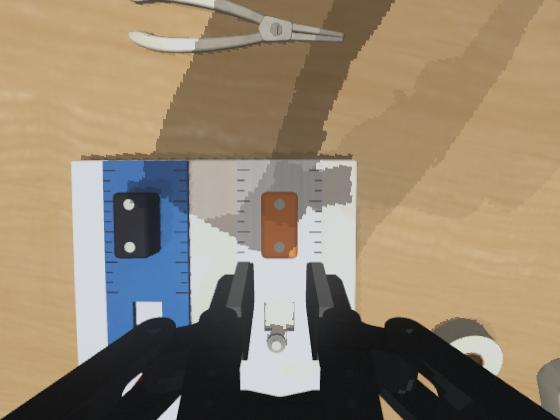

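The gauge hangs flat and straight beside the blue one, with the stud at the closed end of the slot at (278,342). Next I'll close the keeper.

Request:
play_rows --plan '[[[0.27, -0.039, 0.0125, 0, -1.9], [0.27, -0.039, 0.011, 0, -1.8], [0.27, -0.0395, 0.01, 0, -1.9], [0.27, -0.04, 0.009, 0, -1.9], [0.27, 0, 0, 0, 0], [0.27, 0, 0, 0, 0], [0.27, 0, 0, 0, 0]]]'

```text
time_s: 15.4
tcp_pos: [0.6355, -0.0729, 0.1392]
tcp_rot: [-0.155, 0.988, 0.0, -0.001]
wrist_force: [0.5, -0.1, -0.3]
finger_gap: 0.0226
finger_force: 0.0
```

```bash
python3 - <<'E'
from p import *
p,a,t=state();print(p,a,t['wrist_force'])
P=pin(1.70);st=rows([(.27,P,10.36+np.degrees(1.7),4)])
st=rows([(.27,pin(th),10.36+np.degrees(th),2) for th in np.linspace(1.7,.2,10)[1:]],start=st)
st=rows([(.27,pin(th),10.36+np.degrees(th)) for th in np.linspace(.2,-.12,7)[1:]],start=st)
E
```

```text
[ 0.63549407 -0.07294417  0.13919478] 107.79334378511186 [ 0.5084129  -0.07262532 -0.30696921]
4
[[0.27,-0.0,0.0,0.0145,0.0],[0.27,-0.0005,0.0,0.0145,0.0],[0.27,-0.0,0.0,0.0145,0.0],[0.27,-0.0,0.0,0.0145,0.0]]
end [ 0.636  -0.0728  0.0812] 107.79
18
[[0.27,0.0,-0.0035,-0.0,4.8],[0.27,0.0,-0.0035,-0.0005,4.8],[0.27,0.0005,-0.0035,0.0,4.8],[0.27,-0.0,-0.0035,0.0005,4.7],[0.27,0.0,-0.0035,0.0,4.8],[0.27,0.0,-0.0035,0.0005,4.8],[0.27,0.0005,-0.0035,0.0005,4.8],[0.27,-0.0,-0.0035,0.0,4.7],[0.27,0.0,-0.0035,0.0005,4.8],[0.27,0.0,-0.003,0.001,4.8],[0.27,0.0,-0.0035,0.0005,4.8],[0.27,0.0,-0.0035,0.0005,4.7],[0.27,0.0005,-0.0035,0.001,4.8],[0.27,-0.0,-0.0035,0.0005,4.8],[0.27,0.0,-0.0035,0.001,4.8],[0.27,0.0,-0.003,0.0005,4.7],[0.27,0.0005,-0.0035,0.001,4.8],[0.27,-0.0,-0.0035,0.001,4.8]]
end [ 0.6127 -0.1241  0.0727] 21.79
6
[[0.27,-0.0,-0.002,0.0005,3.0],[0.27,-0.0,-0.0025,0.0005,3.1],[0.27,-0.0,-0.002,0.0005,3.0],[0.27,-0.0,-0.002,0.0005,3.1],[0.27,0.0,-0.002,0.001,3.1],[0.27,0.0,-0.0025,0.0005,3.0]]
end [ 0.6002 -0.1272  0.0692] 3.49
```

Request:
play_rows --plan '[[[0.27, 0, 0, 0.0145, 0], [0.27, 0, 0, 0.0145, 0], [0.27, 0, 0, 0.0145, 0], [0.27, 0, 0, 0.0145, 0], [0.27, 0, 0, 0, 0]]]'

```text
time_s: 15.9
tcp_pos: [0.6344, -0.0734, 0.0806]
tcp_rot: [-0.154, 0.988, 0.0, -0.002]
wrist_force: [-1.1, -0.1, -0.3]
finger_gap: 0.0231
finger_force: 0.0
```

Request:
play_rows --plan '[[[0.27, 0, -0.0035, 0, 4.8], [0.27, 0, -0.0035, -0.0005, 4.8], [0.27, 0.0005, -0.0035, 0, 4.8], [0.27, 0, -0.0035, 0.0005, 4.7], [0.27, 0, -0.0035, 0, 4.8], [0.27, 0, -0.0035, 0.0005, 4.8], [0.27, 0.0005, -0.0035, 0.0005, 4.8], [0.27, 0, -0.0035, 0, 4.7], [0.27, 0, -0.0035, 0.0005, 4.8], [0.27, 0, -0.003, 0.001, 4.8], [0.27, 0, -0.0035, 0.0005, 4.8], [0.27, 0, -0.0035, 0.0005, 4.7], [0.27, 0.0005, -0.0035, 0.001, 4.8], [0.27, 0, -0.0035, 0.0005, 4.8], [0.27, 0, -0.0035, 0.001, 4.8], [0.27, 0, -0.003, 0.0005, 4.7], [0.27, 0.0005, -0.0035, 0.001, 4.8], [0.27, 0, -0.0035, 0.001, 4.8], [0.27, 0, 0, 0, 0]]]'

```text
time_s: 17.8
tcp_pos: [0.6133, -0.1247, 0.075]
tcp_rot: [0.561, 0.827, 0.0, 0.001]
wrist_force: [0.1, 0.3, 0.3]
finger_gap: 0.023
finger_force: 0.2
```

Request:
play_rows --plan '[[[0.27, 0, -0.002, 0.0005, 3.0], [0.27, 0, -0.0025, 0.0005, 3.0], [0.27, 0, -0.002, 0.0005, 3.0], [0.27, 0, 0, 0, 0]]]'

```text
time_s: 18.2
tcp_pos: [0.6073, -0.1264, 0.0731]
tcp_rot: [0.623, 0.782, 0.0, 0.0]
wrist_force: [0.3, 0.1, 0.4]
finger_gap: 0.0231
finger_force: 0.3
```

Request:
play_rows --plan '[[[0.27, 0, -0.002, 0.0005, 0], [0.27, 0, -0.002, 0.0005, 0], [0.27, 0, 0, 0, 0]]]'

```text
time_s: 18.5
tcp_pos: [0.6034, -0.1272, 0.0714]
tcp_rot: [0.623, 0.782, -0.0, 0.0]
wrist_force: [1.3, -0.1, 0.2]
finger_gap: 0.023
finger_force: 0.5
```

Request:
play_rows --plan '[[[0.27, 0, -0.001, 0, 0], [0.27, 0, -0.001, 0, 0], [0.27, 0, 0, 0, 0]]]'

```text
time_s: 18.8
tcp_pos: [0.6018, -0.1275, 0.0713]
tcp_rot: [0.624, 0.782, 0.0, 0.0]
wrist_force: [3.1, 0.1, -0.6]
finger_gap: 0.023
finger_force: 1.2
```

```bash
python3 chk.py; python3 -c "
from p import *
print(state(),pin(0))"
```

```text
orange side (exp ~ -88,0) [294 260  22  22 263] -87.47005973883627 -3.3625151599318603
pin side [348.1636 242.8364] 26.555242458930742 -1.0156566948616983
pin side [375.56 266.78] 26.253318678695358 -95.31482632137605
(array([ 0.60180084, -0.1274699 ,  0.0713062 ]), np.float64(12.826202332897772), {'time_s': 18.9, 'joints': array([-2.08678846e-01,  4.79882304e-01, -7.05887898e-02,  1.02001073e+00,
       -1.00616880e-04,  1.13825803e+00]), 'qd': array([0.00064393, 0.00103537, 0.00063783, 0.00143931, 0.00022084,
       0.00104091]), 'tau': array([-6.08303281e-02, -6.86104202e+01,  2.93967390e+01,  1.31650507e+00,
       -1.72417494e-02, -1.26944369e-02]), 'tcp_pos': array([ 0.60180084, -0.1274699 ,  0.0713062 ]), 'tcp_rot': array([6.23700881e-01, 7.81663088e-01, 2.55134512e-05, 1.63118373e-04]), 'wrist_force': array([ 2.49166375, -0.78509938, -0.24095091]), 'ft_torque': array([-0.12288665, -0.65924082,  0.01120478]), 'finger_force': 1.283181868493557, 'finger_gap': 0.022958308012033544}) [ 0.60510458 -0.12652335  0.0706527 ]
```

Request:
play_rows --plan '[[[0.27, 0, -0.001, 0, 0], [0.27, 0, -0.001, 0, 0], [0.27, 0, 0, 0, 0]]]'

```text
time_s: 19.2
tcp_pos: [0.6012, -0.1277, 0.0717]
tcp_rot: [0.624, 0.782, 0.001, 0.001]
wrist_force: [7.3, 1.0, -1.5]
finger_gap: 0.0232
finger_force: 3.6
```

Request:
play_rows --plan '[[[0.27, 0, 0.003, 0, 0], [0.27, 0, 0.003, 0, 0], [0.27, 0, 0, -0.015, 0], [0.27, 0, 0, -0.03, 0], [0.27, 0, 0, -0.04, 0], [0.27, 0, 0, -0.04, 0], [0.27, 0, 0, 0, 0], [0.27, 0, 0, 0, 0], [0.27, 0, 0, 0, 0]]]'

```text
time_s: 20.1
tcp_pos: [0.6046, -0.1264, 0.195]
tcp_rot: [0.624, 0.782, -0.001, -0.001]
wrist_force: [0.4, -0.5, 0.4]
finger_gap: 0.0232
finger_force: 0.0
```

```bash
python3 chk.py; python3 - <<'E'
from p import *
from h import *
c=load('wrist');H=hsv(c)
red=((H[...,0]<6)|(H[...,0]>172))&(H[...,1]>150)&(H[...,2]>70)
for ce,st,mm in blobs(red,40):
    P=plane(c,[ce],n,n@O+.03)[0]-O;print('pin wrist',ce,st,P@ex*1000,P@ey*1000)
m=(H[...,0]>=4)&(H[...,0]<20)&(H[...,1]>190)&(H[...,2]>80)
for ce,st,mm in blobs(m,300):
    P=plane(c,[ce],n,n@O+.034)[0]-O;print('grip wrist',ce,st,P@ex*1000,P@ey*1000)
    r=cv2.minAreaRect(np.argwhere(mm)[:,::-1].astype(np.float32));print(r)
print(state()[2]['time_s'],state()[0])
E
```

```text
orange side (exp ~ -88,0) [294 260  22  21 262] -87.30898203354924 -3.159230249464594
pin side [348.     243.1837] 25.676979998382798 -1.6082641565239895
pin side [375.5918 266.7143] 26.41100395520287 -95.22014907228782
pin wrist [276.72857143 213.94285714] [270 208  14  13 140] 23.324829523725114 -0.8413062065898892
pin wrist [276.07792208 321.05844156] [266 306  21  29 308] 26.601561252155353 -91.25560268000571
20.2 [ 0.60461186 -0.12639906  0.19472204]
```

```bash
python3 -c "
from rig import job
print(job.sign_off())"
```

```text
the job is handed in; nothing more can be done
None
```

The gauge hangs flat and straight on the free stud with the stud at the closed end of its slot, the keeper is back on its closed stop, and the job was handed in at about 20 s; no verdict was returned, and I did not re-measure the spray bottle, pad roll and pliers at the end, though no move went near them.

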